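# Catch the praline tin on the counter's feed run

## Robot

A 6-joint arm with a two-finger parallel gripper is mounted at the origin on the work surface. World frame = base frame: x ahead of the robot, y to its left, z up, the work surface at z = 0. Lengths are in m, angles in rad, forces in N, time in s.
With the tool pointing down it reaches from about 0.4 to 0.825 m from the base axis. Payload 7 kg.
Tool frame: the origin (TCP) lies on the centre line of the jaws, within the pads' length; the fingertips stand 22 mm ahead of it and the grasp point (between the pads) lies 3 mm ahead of it; z points along the fingers, y is the line along which they close (so a half turn about z gives the same grasp; the last joint's range is limited). The gripper opens to 88 mm and grips with 3 to 60 N. Pads are 19 mm wide; open, the fingers measure 130 mm over their backs; the gripper's body (78 mm by 193 mm) begins 47 mm behind the grasp point.
Start: joints at [1.52, 0.359, 0.012, 0, -1.224, -0.288], TCP at [0.224, 0.637, 0.249] pointing down, gripper open.
Joint ranges: [-3.07, 3.07], [-1.43, 2.12], [-1.02, 1.25], [-3.03, 1.67], [-3.05, -0], [-3.03, 3.03]. Speed limits (rad/s): [2.39, 2.39, 3.01, 3.14, 3.14, 3.14].

## Interface

Orientations are given as [roll, pitch, yaw] about the fixed x, y, z axes, in that order (R = Rz(yaw) Ry(pitch) Rx(roll)).
In Python, from station import arm gives the robot as it stands.
- The arm moves only by the tool arm_command, never from a script. Its argument "series" is one flat list of numbers, 7 for each row, row after row: the turn, a rotation vector about the tool's x, y, z each as a share of 90 degrees, from -1 to 1, then the shift along the tool's x, y, z each as a share of 0.1 m, from -1 to 1, then the opening, from 0 (shut) to 1 (fully open). A call has 1 to 8 rows; each row is the pose to reach, as a shift and turn from the pose commanded when the call began, along the tool's axes at that moment; what a row does not reach only later rows make up. A row lasts 1/8 s, in which the tool goes at most 62.5 mm and 10.7 degrees, less where a joint would pass 70% of its speed; a pose out of reach is approached as far as the arm can. A call with a number of a shift or a turn outside -1 to 1 is refused whole. A call with a gripper value outside its range is refused whole. The fingers move at their own pace and stop on an object; "force" is the grip in N (left out, the last holds). Time passes only in rows, so rows that repeat a pose let the fingers close. It gives the time, the measured TCP pose, the force, the opening and the grip force at its end, in the units of the state.
- arm.get_state(): the state, without advancing time (a new reading comes with each control period).
- arm.grab_frame(name): name is "scene" or "top"; returns the picture (480x640x3 uint8, blue, green, red); there is no depth.
- arm.camera_model(name): a dict with "fovy" (degrees; the focal length in pixels is half the picture's height over the tangent of half this angle, whatever the lens; pixels are square), "cx", "cy" (the principal point, pixels), "D" ([k1, k2, p1, p2, k3] as OpenCV has them; the pictures are not rectified), "pose" (4x4, takes a point from camera to world coordinates). Camera axes: x right, y down, z forward; pixel columns grow to the right and rows downward; lengths in m; the calibration is good to about 2 mm. A picture is of the moment at which its call begins. camera_model takes no time and is no camera call.
- arm.job_done(): hands the job in; it is judged then, once.
The state is a dict: "t": time; "q": joint angles; "qd": joint speeds; "joint_efforts": joint torques, N m; "eef_pos": TCP position; "ee_rot": TCP orientation; "force": force on the tool from outside, world axes, zero at the start; "moment": the same for the moment, N m; "width": finger opening in m; "gripper_force": force on a finger pad.
Only numpy, scipy, OpenCV 4.12 (cv2) and the standard library are available. Lean on these libraries where they do the work, as an engineer would, in place of code of your own. Each camera call takes 0.05 s, during which the arm holds its last target. There are 200 camera calls.

## Task

Press the green cap to release the red praline tin, then catch it softly as it rolls out from under the glass: meet it with the fingers already running downhill, brake it over the yellow band to about 0.2 m/s, and bring it to a stop on the green strip, not short of it and never against the black end bar. No hard knock or squeeze, and leave the gift boxes and the dish alone. Hold it still on the green strip with the gripper, still resting in the run, for five seconds, and finish while holding it there.

Things in the scene. Friction and masses are not known exactly. Their poses are not given: they have to be found in the camera images.
- ramp: Feed run: straight wooden channel fixed on the counter, 740 mm long, 118 mm clear width, side walls 8 mm thick, 26 mm above its floor. Origin on the counter under its middle; +x level, pointing downhill; y across (-y is the robot's side); z up. Floor top at height 0.075 - 0.040 x (m): it falls 40 mm per metre. Its place and direction change from start to start.
- tin: Red drum with domed ends and brass bands, 64 mm diameter, 110 mm long (middle 46 mm straight). Origin at its centre, y along its rolling axis (x and z turn as it rolls). Mass 0.5 kg (0.3 to 0.8). At rest at ramp x = -278 mm, against the stop plate. Let go, it rolls, gaining 0.2 m/s2 at first, 0.08 to 0.12 later: about 0.22 m/s at the glass edge, 0.26 to 0.36 beyond x = 60 mm.
- gate_cap (a point): Centre of the top of the green push cap, 34 mm diameter, on a brass stem on the robot's side of the run, at ramp x = -164 mm, y = -100 mm, 171 mm above the counter when up. Axes parallel to the ramp's.
- gate (a joint): Travel of the stop plate and its cap, straight down: 0 = up, blocking; 0.030 m = fully down. It starts within 4 mm of 0 and stays where it is left; moving it takes about 4 N plus 25 N per m/s. The tin is let go at about 0.024 m.
- glass_edge (a point): Middle of the floor's top at the downhill end of the glass tunnel, ramp x = -100 mm. The tunnel covers the run uphill from here to x = -370 mm; its roof is 88 mm above the floor, its sides at y = +-67 mm. Downhill from here the run is open above. Axes parallel to the ramp's.
- strip (a point): Middle of the green strip on the floor, ramp x = 210 mm; it reaches 70 mm up and downhill from here, and a yellow band lies just uphill of it (ramp x = 60 to 140 mm). Axes parallel to the ramp's. Keeping the tin here takes only 0.1 to 0.3 N; squeeze below 12 N. Soft braking means about 0.2 m/s (0.15 to 0.235 for 0.1 s or more) between x = 60 and 200 mm, not below 0.1 before x = 140 mm.
- end_bar: Black rubber bar, 34 mm high and 12 mm thick, across the low end of the run; uphill face at ramp x = 357 mm, so the tin would touch it with its centre at x = 325 mm. Origin and axes as the ramp's.
- casket: Bystander: red gift casket with brass band and knob, 144 x 104 mm, 92 mm high; origin under its middle. Stands beyond the run.
- goldbox: Bystander: gold box with red ribbon, 72 mm square, 51 mm high; origin under its middle. Stands beyond the run.
- dish: Bystander: brass bowl, 90 mm across, 30 mm high; origin under its middle. Stands beyond the run.

How it is judged:
On the way, in this order (a step that is already met when the one before it is completed fails the run):
1. The cap is pressed down and the tin let go (value of joint gate above 0.023 m), for 0.1 s.
2. The tin, still rolling, is braked to about 0.2 m/s around the yellow band (x of tin in the frame of strip between -0.15 and -0.005 m and linear speed of tin between 0.15 and 0.235 m/s), for 0.1 s.
3. The tin is held still on the green strip by the fingers for 4 s (x of tin in the frame of strip between -0.07 and 0.07 m and y of tin in the frame of strip between -0.02 and 0.02 m and z of tin in the frame of strip between 0.022 and 0.043 m and linear speed of tin below 0.03 m/s and contact force between tin and the fingers above 0.02 N), for 3.8 s.
At the end, for the whole second after the job is handed in: The tin rests in the run with its centre over the green strip (within 70 mm of its middle along the run), slower than 0.03 m/s, touched by the fingers (the only thing that keeps it from rolling on) (all of step 3 and not (contact force between tin and end_bar above 0.05 N)); the arm keeps its last pose, push and grip.
It fails at once if The tin is stopped short of the green strip (x of tin in the frame of glass_edge above 0.02 m and x of tin in the frame of strip below -0.075 m and linear speed of tin below 0.08 m/s).
It fails at once if The tin is knocked or squeezed harder than 30 N (contact force between tin and the fingers above 30 N or contact force between tin and the arm above 30 N).
It fails at once if The tin touches the end bar (contact force between tin and end_bar above 0.05 N).
It fails at once if A gift box or the dish is shifted (distance of any of casket, goldbox, dish from where it was at the start of the episode above 0.03 m).
It also fails if it takes over 32 s, if anything falls off the work surface, if the arm or the gripper's body presses on something with over 40 N, if the wrist force passes 120 N, or if a joint passes its speed limit or range.

## Working session

There is one attempt and no reset: what is moved stays moved. The work goes in short steps, Python scripts to look and compute and a tool call to move; the robot and the scene stay as the last step left them, time stands still between calls to the robot, and variables do not carry over. Pictures are saved under pics/ and viewed, at most 10 in all, crops included, and the job is handed in when it is done.

Besides the shell and the picture viewer there is one more tool, called after "Request:" as name(argument=value, ...), one argument or row to a line, values as JSON. arm_command: Moves the arm, as the interface text tells. Its arguments: {"type":"object","properties":{"series":{"type":"array"},"force":{"type":"number"}},"required":["series"]}

```bash
mkdir -p pics; ls; python3 - <<'E'
from station import arm
import cv2,json
for n in("scene","top"):
    cv2.imwrite(f"pics/{n}0.png",arm.grab_frame(n)); m=arm.camera_model(n); print(n,m)
print(arm.get_state())
E
```

```text
pics
scene {'fovy': 50.11843431092159, 'cx': 321.5944781847049, 'cy': 239.290243426064, 'D': array([-0.05594758,  0.        ,  0.        ,  0.        ,  0.        ]), 'pose': array([[-7.03733761e-01,  4.21298980e-01, -5.72071642e-01,
         1.17082143e+00],
       [ 7.10463278e-01,  4.18273015e-01, -5.65941354e-01,
         6.55480381e-01],
       [ 8.51615941e-04, -8.04707931e-01, -5.93670296e-01,
         7.19698142e-01],
       [ 0.00000000e+00,  0.00000000e+00,  0.00000000e+00,
         1.00000000e+00]])}
top {'fovy': 57.999549925978535, 'cx': 316.1705999776291, 'cy': 244.04232655608362, 'D': array([-0.0812553,  0.       ,  0.       ,  0.       ,  0.       ]), 'pose': array([[ 0.00440665, -0.99484418,  0.10131945,  0.52216018],
       [-0.99955461, -0.0013915 ,  0.02981026,  0.05884875],
       [-0.02951558, -0.10140569, -0.99440722,  0.88185547],
       [ 0.        ,  0.        ,  0.        ,  1.        ]])}
{'t': 0.1, 'q': array([ 1.52007943e+00,  3.59309708e-01,  1.11832507e-02, -2.89579271e-04,
       -1.22409789e+00, -2.88096154e-01]), 'qd': array([ 0.00216709, -0.00036151,  0.00172366,  0.00196387,  0.00122458,
       -0.00038377]), 'joint_efforts': array([-3.12265642e-03, -5.84164524e+01,  2.93751258e+01,  7.01561540e+00,
        1.01172575e-02, -5.90204877e-05]), 'eef_pos': array([0.22424627, 0.63625226, 0.24773762]), 'ee_rot': array([ 3.14014613e+00, -1.44754475e-04, -3.38911535e-01]), 'force': array([ 0.21833591,  0.7183101 , -0.52879045]), 'moment': array([ 0.00855722, -0.03972654,  0.06246005]), 'gripper_force': 0.0, 'width': 0.08774725517797169}
```

View pics/scene0.png

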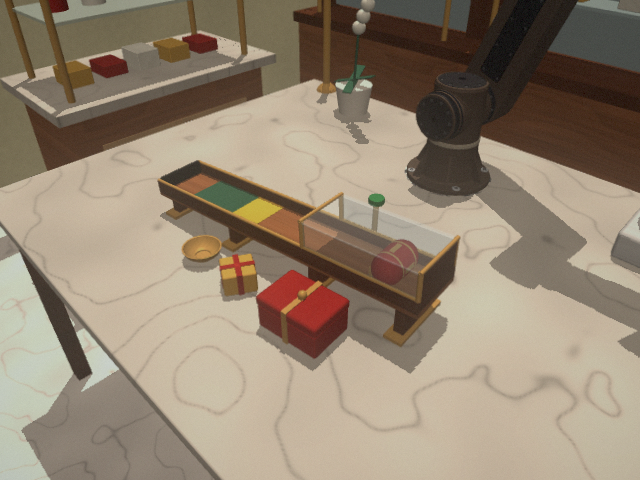

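View pics/top0.png

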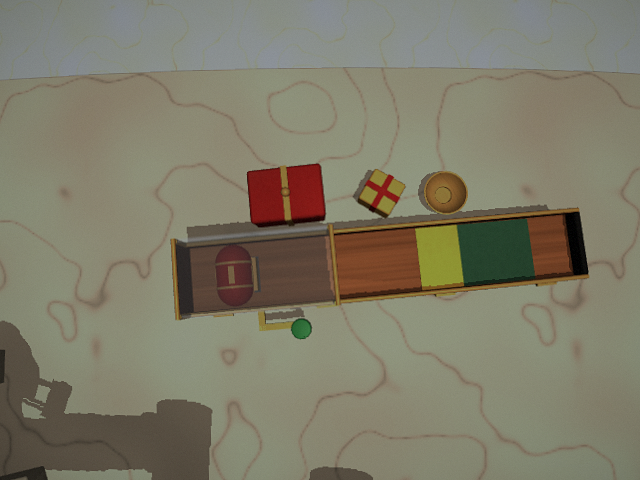

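The scene view shows the run going from lower right (tin at ~(394,262)) to upper left, with the cap at (376,200). In the top view the tin is at (234,275), the cap at (301,328), yellow spans x=416-460 and green x=460-533. Next I'll fit the ramp pose from both views.

```bash
cat > h.py <<'E'
import numpy as np, cv2
from station import arm
def ray(n,p):
    m=arm.camera_model(n); f=240/np.tan(np.radians(m["fovy"]/2))
    K=np.array([[f,0,m["cx"]],[0,f,m["cy"]],[0,0,1]])
    u=cv2.undistortPoints(np.float64(p).reshape(-1,1,2),K,m["D"])[:,0]
    return m["pose"][:3,3], np.c_[u,np.ones(len(u))]@m["pose"][:3,:3].T
def proj(n,P):
    m=arm.camera_model(n); f=240/np.tan(np.radians(m["fovy"]/2))
    K=np.array([[f,0,m["cx"]],[0,f,m["cy"]],[0,0,1]]); T=np.linalg.inv(m["pose"])
    return cv2.projectPoints(np.float64(P),cv2.Rodrigues(T[:3,:3])[0],T[:3,3],K,m["D"])[0][:,0]
def tri(pa,pb):
    A=[];b=[]
    for n,p in(("scene",pa),("top",pb)):
        o,d=ray(n,p); d=d[0]/np.linalg.norm(d[0]); M=np.eye(3)-np.outer(d,d); A.append(M); b.append(M@o)
    return np.linalg.lstsq(np.vstack(A),np.hstack(b),rcond=None)[0]
def big(mask):
    n,l,s,c=cv2.connectedComponentsWithStats(mask.astype(np.uint8)); i=1+np.argmax(s[1:,4]); return l==i,c[i]
def hsv(im): return cv2.cvtColor(im,cv2.COLOR_BGR2HSV).astype(int)
E
cat > fit.py <<'E'
from h import *
from scipy.optimize import least_squares
obs={}
for n in("scene","top"):
    im=cv2.imread(f"pics/{n}0.png"); H=hsv(im); h,s,v=H[...,0],H[...,1],H[...,2]
    g=(h>60)&(h<95)&(s>90)&(v>30); y=(h>22)&(h<34)&(s>150)&(v>90)
    yy,xx=np.mgrid[:480,:640]
    capm=g&((yy>300)&(yy<345) & (xx<330) if n=="top" else (xx>350)&(xx<400)&(yy<220)); capm,c=big(capm)
    gs,_=big(g&~capm&(yy<300)); ys,_=big(y&(yy<300)&(xx<480))
    print(n,"cap",c,capm.sum(),"green",gs.sum(),"yel",ys.sum())
    q=[cv2.minAreaRect(np.argwhere(m)[:,::-1].astype(np.float32)) for m in(gs,ys)]
    P=[cv2.approxPolyN(cv2.findContours(m.astype(np.uint8),0,2)[0][0],4)[0] for m in(gs,ys)]
    print(P); obs[n]=(c,P)
cap=tri(obs["scene"][0],obs["top"][0]); print("cap",cap)
# green/yellow corner triangulation
E
python3 fit.py
python3 - <<'E'
import cv2
a=cv2.imread('pics/top0.png')[195:345,400:600]; b=cv2.imread('pics/scene0.png')[150:250,155:305]
cv2.imwrite('pics/crop.png',cv2.vconcat([cv2.resize(a,(600,300),interpolation=2)[:, :] if 0 else cv2.resize(a[:75+25],(600,300),interpolation=2),cv2.resize(b[:75],(600,300),interpolation=2)]))
E
```

```text
scene cap [377.  197.6] 50 green 3 yel 616Traceback (most recent call last):
  File "fit.py", line 12, in <module>
    P=[cv2.approxPolyN(cv2.findContours(m.astype(np.uint8),0,2)[0][0],4)[0] for m in(gs,ys)]
       ~~~~~~~~~~~~~~~^^^^^^^^^^^^^^^^^^^^^^^^^^^^^^^^^^^^^^^^^^^^^^^^^^
cv2.error: OpenCV(4.12.0) /io/opencv/modules/imgproc/src/approx.cpp:987: error: (-215:Assertion failed) (curve.cols == 1 && curve.rows >= nsides) || (curve.rows == 1 && curve.cols >= nsides) in function 'approxPolyN'
```

View pics/crop.png

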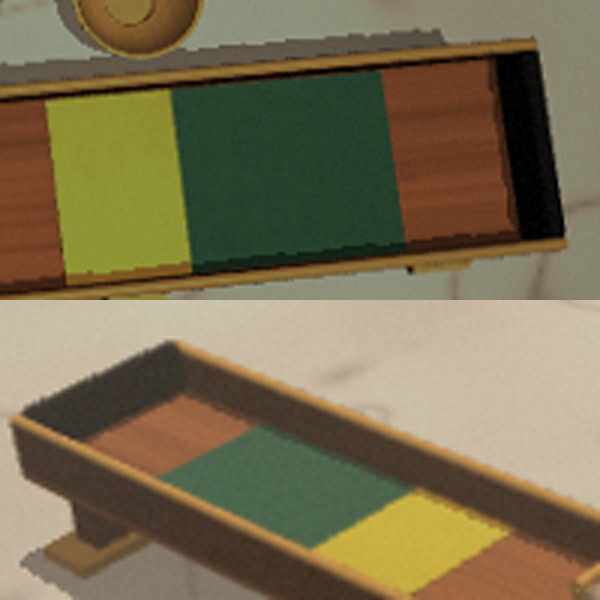

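The zoomed crop shows the yellow and green corners and the rim corners of the low end clearly. I'll fit the ramp pose from those hand-picked corners and check it with the cap.

```bash
cat > fit.py <<'E'
from h import *
from scipy.optimize import least_squares
fl=lambda x:0.075-0.04*x
pts=[("scene",(219.5,181.75),.28,-.059,0),("scene",(258.75,197.5),.14,-.059,0),("scene",(283.25,207.5),.06,-.059,0),
("scene",(199.5,160.75),.37,-.067,.026),("scene",(158,179.5),.37,.067,.026),
("top",(415.7,228.3),.06,.059,0),("top",(457.3,225),.14,.059,0),("top",(527,219),.28,.059,0),
("top",(579,208.3),.37,.067,.026),("top",(588.3,276.7),.37,-.067,.026)]
caps={}
for n,(a,b,c,d) in(("scene",(355,400,185,215)),("top",(280,325,312,345))):
    H=hsv(cv2.imread(f"pics/{n}0.png"))[c:d,a:b]; m,cc=big((H[...,0]>50)&(H[...,0]<95)&(H[...,1]>100)); caps[n]=cc+[a,c]; print(n,caps[n],m.sum(),np.ptp(np.argwhere(m),axis=0)+1)
cap=tri(caps["scene"],caps["top"]); print("cap tri",cap)
def tow(p,P):
    c,s=np.cos(p[3]),np.sin(p[3]); P=np.atleast_2d(P); return np.c_[p[0]+c*P[:,0]-s*P[:,1],p[1]+s*P[:,0]+c*P[:,1],p[2]+P[:,2]]
if __name__=="__main__":
    def res(p): return np.concatenate([(proj(n,tow(p,[x,y,fl(x)+z]))[0]-u) for n,u,x,y,z in pts])
    r=least_squares(res,[.58,0,0,-1.49],loss="soft_l1"); p=r.x
    print("ramp",p); print(res(p).reshape(-1,2).round(1))
    print("cap model",tow(p,[-.164,-.1,.171])); print("tin",tow(p,[-.278,0,fl(-.278)+.032]), proj("top",tow(p,[-.278,0,fl(-.278)+.032])))
    np.save("ramp.npy",p)
E
python3 fit.py
```

```text
scene [376.05681818 197.21590909] 88 [ 8 15]
top [300.93548387 328.42580645] 310 [20 20]
cap tri [0.4561044  0.10477285 0.16622392]
ramp [ 0.57078475 -0.05138514 -0.00313439 -1.47638839]
[[ 0.9 -1.1]
 [ 0.2 -0.6]
 [-0.  -0.3]
 [-0.5  0.6]
 [-1.   1.6]
 [ 0.4 -0. ]
 [ 0.1 -0.4]
 [ 0.6 -0.5]
 [-1.4  0. ]
 [-0.4  2.1]]
cap model [[0.45577015 0.10245777 0.16786561]]
tin [[0.54457831 0.22537689 0.11498561]] [[235.59917295 275.00529469]]
```

Request:
arm_command(
  series=[0, 0, 0, 0.4, 0.4, 0, 0, 0, 0, 0, 0.8, 0.8, 0, 0, 0, 0, 0, 1, 1, 0, 0],
)

```text
t: 0.48
eef_pos: [0.2861, 0.5066, 0.2485]
ee_rot: [3.141, 0.0, -0.34]
force: [-0.3, 0.4, 1.5]
width: 0.063
gripper_force: 0.0
```

Request:
arm_command(
  series=[0, 0, 0, 0.4, 0.4, 0, 0, 0, 0, 0, 0.8, 0.8, 0, 0, 0, 0, 0, 1, 1, 0, 0],
)

```text
t: 0.85
eef_pos: [0.3471, 0.3793, 0.2487]
ee_rot: [-3.142, 0.0, -0.34]
force: [-0.7, 0.8, 0.3]
width: 0.0329
gripper_force: 0.0
```

Request:
arm_command(
  series=[0, 0, 0, 0.4, 0.4, 0, 0, 0, 0, 0, 0.8, 0.8, 0, 0, 0, 0, 0, 1, 1, 0, 0],
)

```text
t: 1.23
eef_pos: [0.4081, 0.2519, 0.2486]
ee_rot: [-3.142, 0.0, -0.34]
force: [0.3, 0.5, -0.4]
width: 0.0036
gripper_force: 0.0
```

Request:
arm_command(
  series=[0, 0, 0.72, 0.95, 1, 0, 0, 0, 0, 0.72, 0.95, 1, 0, 0, 0, 0, 0.72, 0.95, 1, 0, 0, 0, 0, 0.72, 0.95, 1, 0, 0, 0, 0, 0.72, 0.95, 1, 0, 0, 0, 0, 0.72, 0.95, 1, 0, 0, 0, 0, 0.72, 0.95, 1, 0, 0, 0, 0, 0.72, 0.95, 1, 0, 0],
)

```text
t: 2.22
eef_pos: [0.464, 0.1282, 0.2485]
ee_rot: [3.142, -0.0, -1.466]
force: [0.1, 0.4, 0.6]
width: 0.0002
gripper_force: 0.0
```

Request:
arm_command(
  series=[0, 0, 0.006, 0.24, 0.11, 0.25, 0, 0, 0, 0.006, 0.24, 0.11, 0.48, 0, 0, 0, 0.006, 0.24, 0.11, 0.48, 0],
)

```text
t: 2.6
eef_pos: [0.4546, 0.1025, 0.1994]
ee_rot: [3.139, -0.001, -1.477]
force: [0.6, 0.2, 0.7]
width: 0.0001
gripper_force: 0.0
```

Request:
arm_command(
  series=[0, 0, 0, 0, 0, 0.03, 0, 0, 0, 0, 0, 0, 0.06, 0],
)

```text
t: 2.85
eef_pos: [0.456, 0.1036, 0.1952]
ee_rot: [-3.14, 0.001, -1.478]
force: [0.2, 0.1, -0.3]
width: 0.0001
gripper_force: 0.0
```

Request:
arm_command(
  series=[0, 0, 0, 0, 0, 0.03, 0],
)

```text
t: 2.98
eef_pos: [0.4557, 0.1034, 0.1919]
ee_rot: [-3.141, 0.0, -1.479]
force: [0.6, -0.2, 0.4]
width: 0.0005
gripper_force: 0.0
```

Request:
arm_command(
  series=[0, 0, 0, 0, 0, 0.03, 0],
)

```text
t: 3.1
eef_pos: [0.4556, 0.1032, 0.1887]
ee_rot: [-3.141, 0.0, -1.479]
force: [-1.4, 1.0, 2.8]
width: 0.0007
gripper_force: 1.6
```

Request:
arm_command(
  series=[0, 0, 0, 0, 0, 0.1, 0, 0, 0, 0, 0, 0, 0.2, 0, 0, 0, 0, 0, 0, 0.27, 0],
)

```text
t: 3.48
eef_pos: [0.456, 0.1031, 0.1624]
ee_rot: [-3.141, -0.001, -1.478]
force: [-27.1, -0.6, 72.5]
width: 0.0009
gripper_force: 36.9
```

```bash
cat > tin.py <<'E'
from h import *
p=np.load("ramp.npy"); c,s=np.cos(p[3]),np.sin(p[3])
st0=arm.get_state(); im=arm.grab_frame("top"); H=hsv(im)
h,S,v=H[...,0],H[...,1],H[...,2]
m=((h<8)|(h>168))&(S>110)&(v>25); m[:232]=False if 0 else m[:232]
yy,xx=np.mgrid[:480,:640]
o,d=ray("top",np.c_[xx.ravel(),yy.ravel()])
z=.098+p[2]; P=o+d*((z-o[2])/d[:,2])[:,None]
rx=(c*(P[:,0]-p[0])+s*(P[:,1]-p[1])).reshape(480,640); ry=(-s*(P[:,0]-p[0])+c*(P[:,1]-p[1])).reshape(480,640)
m&=(abs(ry)<.05)&(abs(rx)<.35)
# close brass bands
m,cc=big(cv2.morphologyEx(m.astype(np.uint8),cv2.MORPH_CLOSE,np.ones((9,9))))
x=rx[m]; zc=.075-.04*x.mean()+.032+p[2]
o,d=ray("top",[cc]); Q=o+d[0]*((zc-o[2])/d[0][2])
q=[c*(Q[0]-p[0])+s*(Q[1]-p[1]),-s*(Q[0]-p[0])+c*(Q[1]-p[1])]
e=st0["eef_pos"]; E=[c*(e[0]-p[0])+s*(e[1]-p[1]),-s*(e[0]-p[0])+c*(e[1]-p[1]),e[2]]
print("t",st0["t"],"tin x,y",np.round(q,4),"n",m.sum(),"ext",np.percentile(x,[2,98]).round(3),"tcp ramp",np.round(E,4),"yaw-ramp",st0["ee_rot"][2]-p[3],"F",st0["force"].round(1))
cv2.imwrite(f"pics/t{st0['t']:.2f}.png",im)
E
python3 tin.py
```

```text
t 3.475 tin x,y [-0.2667 -0.0006] n 1624 ext [-0.298 -0.242] tcp ramp [-0.1646 -0.0997  0.1624] yaw-ramp -0.001825761986519403 F [-27.1  -0.6  72.5]
```

Request:
arm_command(
  series=[0, 0, 0, 0, 0, -0.25, 0, 0, 0, 0, 0.35, 0, -0.55, 0, 0, 0, 0, 0.95, 0, -0.55, 0],
)

```text
t: 3.9
eef_pos: [0.4655, 0.0089, 0.2183]
ee_rot: [-3.138, 0.001, -1.476]
force: [1.7, 0.1, -1.5]
width: 0.0004
gripper_force: 0.0
```

```bash
python3 tin.py
```

```text
t 3.9 tin x,y [-0.221  -0.0006] n 1617 ext [-0.251 -0.196] tcp ramp [-0.0699 -0.0991  0.2183] yaw-ramp 0.0007113753992105121 F [ 1.7  0.1 -1.5]
```

Request:
arm_command(
  series=[0, 0, 0, 0.45, -0.3, 0, 0, 0, 0, 0, 0.85, -0.7, 0.05, 0, 0, 0, 0, 1, -0.99, 0.3, 0],
)

```text
t: 4.32
eef_pos: [0.574, -0.0841, 0.1865]
ee_rot: [-3.139, -0.0, -1.481]
force: [-0.9, -0.1, -0.3]
width: 0.0006
gripper_force: 0.0
```

```bash
python3 tin.py
```

```text
t 4.325 tin x,y [0.1584 0.0483] n 1 ext [0.159 0.159] tcp ramp [3.290e-02 1.000e-04 1.865e-01] yaw-ramp -0.004776299037285048 F [-0.9 -0.1 -0.3]
```

Request:
arm_command(
  series=[0, 0, 0, 0.4, 0, 0.42, 0, 0, 0, 0, 0.67, 0, 0.81, 0],
)

```text
t: 4.62
eef_pos: [0.5776, -0.1498, 0.1033]
ee_rot: [3.14, 0.0, -1.48]
force: [0.4, 0.6, -0.4]
width: 0.0008
gripper_force: 0.0
```

```bash
python3 tin.py; python3 - <<'E'
from h import *
print(arm.get_state()["t"]); cv2.imwrite("pics/s1.png",arm.grab_frame("scene"))
p=np.load("ramp.npy")
c,s=np.cos(p[3]),np.sin(p[3])
for x in np.arange(-.2,.11,.05): print(round(x,2),proj("scene",[[p[0]+c*x,p[1]+s*x,p[2]+.107-.04*x]])[0].round())
E
```

```text
t 4.625 tin x,y [-0.159 -0.039] n 1 ext [-0.16 -0.16] tcp ramp [ 0.0987 -0.0025  0.1033] yaw-ramp -0.003237967544992726 F [ 0.4  0.6 -0.4]
4.675
-0.2 [360. 247.]
-0.15 [339. 239.]
-0.1 [320. 230.]
-0.05 [302. 222.]
-0.0 [284. 215.]
0.05 [268. 208.]
0.1 [252. 201.]
```

View pics/s1.png

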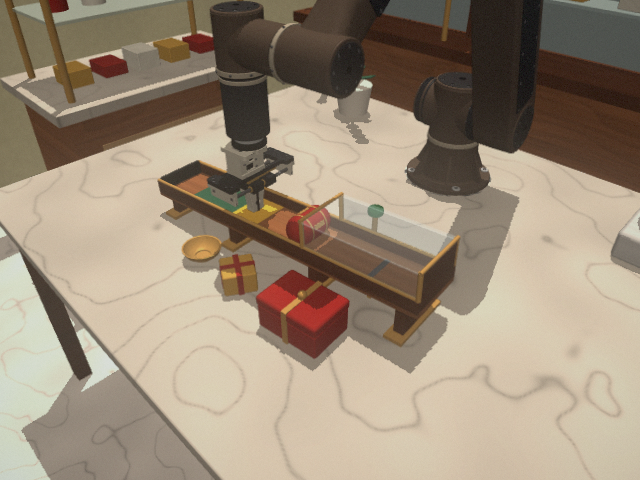

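Scene picture: tin near (308,224), emerging at the glass edge, at ramp x ≈ -0.07. The fingers are waiting in the run over the yellow band, near (255,195). I'll hold for one row, then measure.

Request:
arm_command(
  series=[0, 0, 0, 0.01, 0, 0, 0],
)

```text
t: 4.85
eef_pos: [0.5778, -0.15, 0.1048]
ee_rot: [3.14, -0.0, -1.48]
force: [-0.6, 0.4, 0.2]
width: 0.0001
gripper_force: 0.0
```

```bash
cat > ts.py <<'E'
from h import *
p=np.load("ramp.npy"); c,s=np.cos(p[3]),np.sin(p[3])
g=np.arange(-.33,.33,.001); L=proj("scene",np.c_[p[0]+c*g,p[1]+s*g,p[2]+.107-.04*g])
def loc(im):
    H=hsv(im); m=((H[...,0]<7)|(H[...,0]>170))&(H[...,1]>140)&(H[...,2]>60)
    yy,xx=np.mgrid[:480,:640]; yl=np.interp(xx,L[::-1,0],L[::-1,1]); m&=(abs(yy-yl)<24)
    m,_=big(cv2.morphologyEx(m.astype(np.uint8),cv2.MORPH_CLOSE,np.ones((9,9))))
    q=np.argwhere(m)[:,::-1]; ctr=(q.min(0)+q.max(0))/2
    return g[np.argmin(((L-ctr)**2).sum(1))],q.min(0),q.max(0),len(q)
print("s0",loc(cv2.imread("pics/scene0.png"))); print("4.675",loc(cv2.imread("pics/s1.png")))
st=arm.get_state(); im=arm.grab_frame("scene"); e=st["eef_pos"]
print(st["t"],loc(im),"tcp",c*(e[0]-p[0])+s*(e[1]-p[1]))
E
python3 ts.py
```

```text
s0 (np.float64(-0.25899999999999995), array([377, 264]), array([386, 269]), 24)
4.675 (np.float64(-0.05099999999999977), array([286, 205]), array([318, 241]), 412)
4.85 (np.float64(-0.01899999999999974), array([270, 199]), array([312, 236]), 884) tcp 0.09879124244660753
```

Request:
arm_command(
  series=[0, 0, 0, 0, 0, 0, 0, 0, 0, 0, 0.22, 0, 0.01, 0, 0, 0, 0, 0.46, 0, 0.02, 0, 0, 0, 0, 0.7, 0, 0.03, 0, 0, 0, 0, 0.94, 0, 0.04, 0],
)

```text
t: 5.52
eef_pos: [0.5876, -0.2434, 0.103]
ee_rot: [-3.139, -0.0, -1.478]
force: [-0.3, 0.6, 0.2]
width: 0.0005
gripper_force: 0.0
```

Request:
arm_command(
  series=[0, 0, 0, 0.24, 0, 0.01, 0, 0, 0, 0, 0.45, 0, 0.02, 0, 0, 0, 0, 0.61, 0, 0.025, 0, 0, 0, 0, 0.72, 0, 0.03, 0, 0, 0, 0, 0.79, 0, 0.03, 0, 0, 0, 0, 0.82, 0, 0.03, 0, 0, 0, 0, 0.83, 0, 0.03, 0, 0, 0, 0, 0.83, 0, 0.03, 0],
)

```text
t: 6.52
eef_pos: [0.5943, -0.3258, 0.0986]
ee_rot: [3.142, 0.0, -1.479]
force: [-0.9, -1.0, 0.8]
width: 0.0002
gripper_force: 0.2
```

```bash
python3 ts.py; python3 tin.py; ls pics
```

```text
s0 (np.float64(-0.25899999999999995), array([377, 264]), array([386, 269]), 24)
4.675 (np.float64(-0.05099999999999977), array([286, 205]), array([318, 241]), 412)
6.525 (np.float64(0.23400000000000049), array([194, 167]), array([233, 199]), 857) tcp 0.27537620310299915
crop.png
s1.png
scene0.png
t3.48.png
t3.90.png
t4.33.png
t4.62.png
top0.pngTraceback (most recent call last):
  File "tin.py", line 12, in <module>
    m,cc=big(cv2.morphologyEx(m.astype(np.uint8),cv2.MORPH_CLOSE,np.ones((9,9))))
         ~~~^^^^^^^^^^^^^^^^^^^^^^^^^^^^^^^^^^^^^^^^^^^^^^^^^^^^^^^^^^^^^^^^^^^^^
  File "h.py", line 18, in big
    n,l,s,c=cv2.connectedComponentsWithStats(mask.astype(np.uint8)); i=1+np.argmax(s[1:,4]); return l==i,c[i]
                                                                         ~~~~~~~~~^^^^^^^^^
    return _wrapfunc(a, 'argmax', axis=axis, out=out, **kwds)
    return bound(*args, **kwds)
ValueError: attempt to get argmax of an empty sequence
```

Tin is at ramp x = 0.234 against the fingers (TCP 0.275, so the expected 41 mm gap), stopped on the green strip. Now I'll hold it there for over five seconds.

Request:
arm_command(
  series=[0, 0, 0, 0, 0, 0, 0, 0, 0, 0, 0, 0, 0, 0, 0, 0, 0, 0, 0, 0, 0, 0, 0, 0, 0, 0, 0, 0, 0, 0, 0, 0, 0, 0, 0, 0, 0, 0, 0, 0, 0, 0, 0, 0, 0, 0, 0, 0, 0, 0, 0, 0, 0, 0, 0, 0],
)

```text
t: 7.62
eef_pos: [0.5943, -0.326, 0.0985]
ee_rot: [-3.142, -0.0, -1.479]
force: [0.6, 0.3, 0.7]
width: 0.0002
gripper_force: 0.0
```

Request:
arm_command(
  series=[0, 0, 0, 0, 0, 0, 0, 0, 0, 0, 0, 0, 0, 0, 0, 0, 0, 0, 0, 0, 0, 0, 0, 0, 0, 0, 0, 0, 0, 0, 0, 0, 0, 0, 0, 0, 0, 0, 0, 0, 0, 0, 0, 0, 0, 0, 0, 0, 0, 0, 0, 0, 0, 0, 0, 0],
)

```text
t: 8.62
eef_pos: [0.5943, -0.326, 0.0985]
ee_rot: [3.142, 0.0, -1.479]
force: [-0.5, -0.2, -0.2]
width: 0.0004
gripper_force: 0.0
```

Request:
arm_command(
  series=[0, 0, 0, 0, 0, 0, 0, 0, 0, 0, 0, 0, 0, 0, 0, 0, 0, 0, 0, 0, 0, 0, 0, 0, 0, 0, 0, 0, 0, 0, 0, 0, 0, 0, 0, 0, 0, 0, 0, 0, 0, 0, 0, 0, 0, 0, 0, 0, 0, 0, 0, 0, 0, 0, 0, 0],
)

```text
t: 9.62
eef_pos: [0.5943, -0.326, 0.0986]
ee_rot: [-3.142, 0.0, -1.479]
force: [-0.1, -0.6, 0.7]
width: 0.0004
gripper_force: 0.0
```

Request:
arm_command(
  series=[0, 0, 0, 0, 0, 0, 0, 0, 0, 0, 0, 0, 0, 0, 0, 0, 0, 0, 0, 0, 0, 0, 0, 0, 0, 0, 0, 0, 0, 0, 0, 0, 0, 0, 0, 0, 0, 0, 0, 0, 0, 0, 0, 0, 0, 0, 0, 0, 0, 0, 0, 0, 0, 0, 0, 0],
)

```text
t: 10.62
eef_pos: [0.5943, -0.326, 0.0986]
ee_rot: [-3.142, 0.0, -1.479]
force: [-0.1, -0.4, -1.1]
width: 0.0004
gripper_force: 0.0
```

Request:
arm_command(
  series=[0, 0, 0, 0, 0, 0, 0, 0, 0, 0, 0, 0, 0, 0, 0, 0, 0, 0, 0, 0, 0, 0, 0, 0, 0, 0, 0, 0, 0, 0, 0, 0, 0, 0, 0, 0, 0, 0, 0, 0, 0, 0, 0, 0, 0, 0, 0, 0, 0, 0, 0, 0, 0, 0, 0, 0],
)

```text
t: 11.62
eef_pos: [0.5943, -0.326, 0.0985]
ee_rot: [3.142, 0.0, -1.479]
force: [-0.5, -0.8, 0.1]
width: 0.0012
gripper_force: 0.0
```

Request:
arm_command(
  series=[0, 0, 0, 0, 0, 0, 0, 0, 0, 0, 0, 0, 0, 0, 0, 0, 0, 0, 0, 0, 0, 0, 0, 0, 0, 0, 0, 0, 0, 0, 0, 0, 0, 0, 0, 0, 0, 0, 0, 0, 0, 0, 0, 0, 0, 0, 0, 0, 0, 0, 0, 0, 0, 0, 0, 0],
)

```text
t: 12.62
eef_pos: [0.5943, -0.326, 0.0986]
ee_rot: [-3.142, 0.0, -1.479]
force: [-0.6, 0.3, -0.6]
width: 0.0006
gripper_force: 0.0
```

```bash
python3 ts.py | tail -1; python3 - <<'E'
from h import *
cv2.imwrite("pics/end.png",arm.grab_frame("scene"))
E
```

```text
12.625 (np.float64(0.23400000000000049), array([194, 167]), array([233, 199]), 856) tcp 0.2756298272314449
```

View pics/end.png

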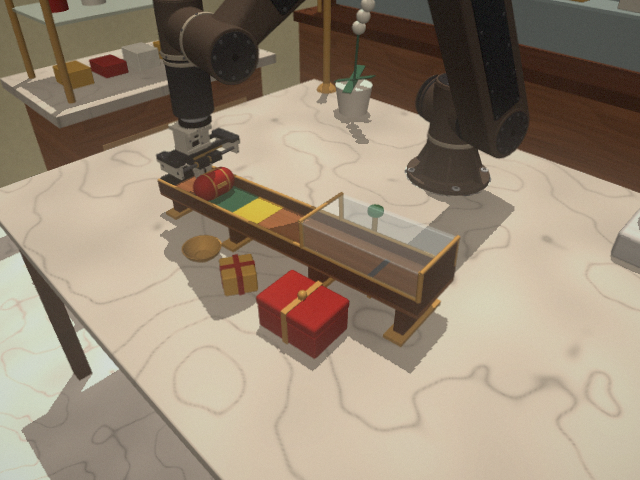

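The tin rests at (213,183) on the green strip against the fingers. It hasn't moved in 6 s, and the boxes and dish haven't shifted. I'm handing in.

```bash
python3 -c "
from station import arm
print(arm.job_done())"
```

```text
the job is handed in; nothing more can be done
None
```

I handed the job in with the tin held still against the fingers on the green strip, about 24 mm past its middle, for over 6 s; its braking speed over the yellow band was set by a 0.19 m/s finger run, not measured, and no verdict came back.

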